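Index the ring press to its largest die and lock it

ROBOT

A 6-joint arm with a two-finger parallel gripper is mounted at the origin on a cart in front of the work surface, level with it; the furniture and walls round the work are solid. World frame = base frame: x ahead of the robot, y to its left, z up, the work surface at z = 0. Lengths are in m, angles in rad, forces in N, time in s.
With the tool pointing down it reaches from about 0.35 to 0.85 m from the base axis. Payload 8.1 kg.
Tool frame: the origin (TCP) lies on the centre line of the jaws, within the pads' length; the fingertips stand robot.tips_ahead ahead of it and the grasp point (between the pads) lies 8 mm behind it (robot.tips_ahead is the distance from the TCP to the fingertips, in m); z points along the fingers, y is the direction in which the jaws open and shut (so a half turn about z gives the same grasp; the last joint's range is limited). The gripper opens to 93 mm and grips with 3 to 60 N. Pads are 15 mm wide; open, the fingers measure 128 mm over their backs; the gripper's body (75 mm by 188 mm) begins 65 mm behind the grasp point.
Start: joints at [1.191, 0.13, 1.488, -0, 1.523, -0.085], TCP at [0.174, 0.574, 0.23] pointing down, gripper open.
Joint ranges: [-2.96, 2.96], [-0.89, 2.26], [0.02, 2.5], [-1.34, 4.48], [0, 2.73], [-2.66, 2.66]. Speed limits (rad/s): [2.39, 2.39, 2.79, 3.14, 3.14, 3.14].

INTERFACE

Orientations are given as a rotation vector (axis times angle).
In Python, from plant import monitor, eyes, job, robot gives the robot as it stands.
- The arm moves only by the tool servo_tool, never from a script. Its argument "plan" is a list that holds one entry, the list of rows, each a list of 7 numbers: the closure, from -1 (fully open) to 1 (shut), so that 0 is half open, then the shift along the world's x, y, z in mm, then the turn, a rotation vector about the world's x, y, z in rad. In form: [[[hand, dx, dy, dz, ax, ay, az], ...]]. A call has 1 to 12 rows; each row shifts and turns the commanded pose from where the row before left it; what a row does not reach is not made up. A row lasts 1/10 s, in which the tool goes at most 50 mm and 8.59 degrees, less where a joint would pass 70% of its speed; a pose out of reach is approached as far as the arm can. A call with a gripper value outside its range is refused whole. The fingers move at their own pace and stop on an object; "force" is the grip in N (left out, the last holds). Time passes only in rows, so rows that do not move let the fingers close. It gives the time, the measured TCP pose, the force and the opening at its end, in the units of the state.
- monitor.read_state(): the state, without advancing time (a new reading comes with each control period).
- eyes.read_camera(name): name is "side" or "top" or "wrist"; returns the picture (400x640x3 uint8, red, green, blue); there is no depth.
- eyes.camera_info(name): a dict with "mtx" (3x3 intrinsics, pixels), "R" (3x3) and "t" (3): a world point X has camera coordinates R X + t. Camera axes: x right, y down, z forward; pixel columns grow to the right and rows downward; lengths in m; the calibration is good to about 2 mm. A picture is of the moment at which its call begins: read the wrist's pose just before it. camera_info takes no time and is no camera call; for the wrist camera it gives the pose at the moment of the call.
- job.close_job(): hands the job in, once; it reports no verdict.
The state is a dict: "t": time; "q": joint angles; "dq": joint speeds; "joint_torque": joint torques, N m; "tool_pos": TCP position; "orientation": TCP orientation; "force": force on the tool from outside, world axes, zero at the start; "wrist_torque": the same for the moment, N m; "opening": finger opening in m.
Only numpy, scipy, OpenCV 4.12 (cv2) and the standard library are available. Lean on these libraries where they do the work, as an engineer would, in place of code of your own. Each camera call takes 0.05 s, during which the arm holds its last target. There are 200 camera calls.

TASK

Set up the ring press for the biggest rings: by pushing the upright lugs on the rim of its die turret, step the turret round until the largest of the six dies has clicked into place under the ram, with the lock bolt still drawn back. Then push the lock bolt on the left of the turret fully home by its upright thumb plate, so that its fork holds the turret there. Only push: do not grip a lug or the thumb plate, and leave the loose things on the bench where they lie.

Things in the scene. Friction and masses are not known exactly. Their poses are not given: they have to be found in the camera images.
- press: grey ring press bolted to the bench. Origin on the bench, on the turret's vertical axis; x runs from there to the column (back and to the right as the robot sees it), z up. Round base, 238 x 20 mm. Column 117 to 153 mm from the origin along x; the head (50 mm wide, 148 to 198 mm high, z) reaches back to x = 33 mm; hand lever to 327 mm high. Elsewhere nothing but the thumb plate is higher than the lugs (88 mm)
- turret (a joint): rotation of the die turret, rad, positive anticlockwise from above, endless both ways; 0 or a full turn = largest die under the ram. A spring detent holds it at every 60 degrees (1.047 rad): leaving a position takes about 5 N at a lug; past half a step it springs on by itself into the next
- turret_axis (a point): point on the turret's vertical axis, 66 mm above the bench. The turret is a steel plate of 160 mm diameter, top 58 mm above the bench, with six brass dies (collars with mouths of 29, 26, 23, 20, 17, 14 mm, smaller ones following anticlockwise, so the largest stands beside the smallest), 60 degrees apart, 50 mm from the axis
- large_die (a point): centre of the mouth of the largest die (29 mm wide), on the turret, 50 mm from its axis, 66 mm above the bench
- ram (a point): point on the ram's vertical axis (steel rod, 19 mm diameter, under the head), 50 mm from the turret axis along the press's x, 66 mm above the bench: where the mouth of the die under the ram is. The ram's end is 32 mm higher
- lugs_left: anticlockwise faces of the turret's six lugs; origin on the turret axis at bench height, turns with the turret, x axis points to the largest die. Lugs: plain steel plates standing radially on the rim half-way between the dies, at 30, 90, 150, 210, 270, 330 degrees from the largest die; each 8 mm thick, 82 to 108 mm from the axis, 48 to 88 mm above the bench
- lugs_right: the clockwise faces of the same six lugs; same origin and axes
- lock_bolt (a joint): travel of the lock bolt, m: 0 = drawn back, 0.024 = fully home; grows as it is pushed straight toward the turret axis. It lies 150 degrees anticlockwise (from above) of the press's x axis. Slides with about 2.5 N of friction and stays where it is left. Its fork, 12 mm wide inside, 52 to 61 mm above the bench, closes over the lug there when a die stands under the ram
- thumb (a point): centre of the lock bolt's upright thumb plate, left of the turret as the robot sees it, 90 mm above the bench, 190 mm from the turret axis when drawn back, 166 mm when home. The plate faces the axis squarely: 8 mm thick (radially), 34 mm wide, standing from 61 to 111 mm above the bench
- thumb_inner: inner face of the thumb plate (toward the turret); slides with the bolt, origin on the turret axis when drawn back
- thumb_outer: outer face of the thumb plate (away from the turret); same origin
- dapping_cube: bystander, loose: brass dapping cube, 42 mm, with hollows in its faces; origin at the centre of its underside
- tape_roll: bystander, loose: roll of masking tape lying flat, 78 mm across, 19 mm high; origin at the centre of its underside
- parts_tin: bystander, loose: round aluminium tin with lid, 60 mm across, 22 mm high; origin at the centre of its underside
- ring_clamp: bystander, loose: wooden ring clamp lying flat, 28 x 116 x 21 mm; origin at the centre of its underside
- clear_box: bystander, loose: upright clear plastic box with small parts, 35 x 35 x 54 mm; origin at the centre of its underside

How it is judged:
On the way, in this order (a step that is already met when the one before it is completed fails the run):
1. the largest die stands under the ram while the lock bolt is still drawn back (horizontal distance between large_die and ram below 0.003 m and velocity of joint turret between -0.05 and 0.05 rad/s and value of joint lock_bolt below 0.006 m), for 0.2 s.
2. the lock bolt is pushed fully home over the lug (horizontal distance between large_die and ram below 0.003 m and value of joint lock_bolt above 0.021 m), for 0.2 s.
At the end, for the whole second after the job is handed in: the largest die's centre is within 3 mm of the ram's axis seen from above, the turret is at rest, and the lock bolt is home (within 3 mm of the end of its 24 mm travel) (all of step 2 and velocity of joint turret between -0.05 and 0.05 rad/s); the robot touches nothing.
It fails at once if a lug of the turret is pinched (pressed on both faces at once) (contact force between the fingers and lugs_left above 2 N and contact force between the fingers and lugs_right above 2 N).
It fails at once if the thumb plate is pinched (pressed on both faces at once) (contact force between the fingers and thumb_inner above 2 N and contact force between the fingers and thumb_outer above 2 N).
It fails at once if a loose thing on the bench is lifted or shoved aside (by more than 20 mm) (distance of any of dapping_cube, tape_roll, parts_tin, ring_clamp, clear_box from where it was at the start of the episode above 0.02 m).
It also fails if it takes over 58 s, if anything falls off the work surface, if the arm or the gripper's body presses on something with over 40 N, if the wrist force passes 120 N, or if a joint passes its speed limit or range.

## Working session

There is one attempt and no reset: what is moved stays moved. The work goes in short steps, Python scripts to look and compute and a tool call to move; the robot and the scene stay as the last step left them, time stands still between calls to the robot, and variables do not carry over. Pictures are saved under pics/ and viewed, about 8 in all and at most 12, crops included, and the job is handed in when it is done.

Besides the shell and the picture viewer there is one more tool, called after "Call:" as name(argument=value, ...) on one line, values as JSON. servo_tool: Moves the arm, as the interface text tells. Its arguments: {"type":"object","properties":{"plan":{"type":"array"},"force":{"type":"number"}},"required":["plan"]}

```bash
mkdir -p pics; python3 - <<'E'
from plant import monitor, eyes, job, robot
import cv2,numpy as np
np.set_printoptions(precision=4,suppress=True)
print(monitor.read_state(), robot.tips_ahead)
for n in ["side","top"]:
    i=eyes.camera_info(n);print(n,i)
    im=eyes.read_camera(n);cv2.imwrite(f"pics/{n}0.png",im[:,:,::-1])
E
```

```text
{'t': 0.0, 'q': array([ 1.1906,  0.1311,  1.4893,  0.    ,  1.523 , -0.0854]), 'dq': array([ 0.0006, -0.0005, -0.    ,  0.0008, -0.001 , -0.0009]), 'joint_torque': array([ -0.0014, -55.9851, -49.1766,   0.0767,   0.0353,  -0.0001]), 'tool_pos': array([0.1741, 0.5736, 0.2286]), 'orientation': array([-0.4613, -3.1071,  0.0028]), 'force': array([ 0.1662, -0.2629, -0.2132]), 'wrist_torque': array([0.0019, 0.0066, 0.0054]), 'opening': 0.09287468697379449} 0.011
side {'mtx': array([[478.8675,   0.    , 323.0587],
       [  0.    , 478.8675, 196.7831],
       [  0.    ,   0.    ,   1.    ]]), 'R': array([[ 0.978 , -0.2083,  0.0082],
       [-0.1113, -0.5554, -0.8241],
       [ 0.1762,  0.8051, -0.5663]]), 't': array([-0.5047,  0.0749,  1.2625])}
top {'mtx': array([[375.6218,   0.    , 325.2925],
       [  0.    , 375.6218, 195.2914],
       [  0.    ,   0.    ,   1.    ]]), 'R': array([[-0.0073, -1.    , -0.0026],
       [-0.9966,  0.0075, -0.082 ],
       [ 0.082 ,  0.002 , -0.9966]]), 't': array([-0.0445,  0.5235,  0.8922])}
```

View pics/top0.png

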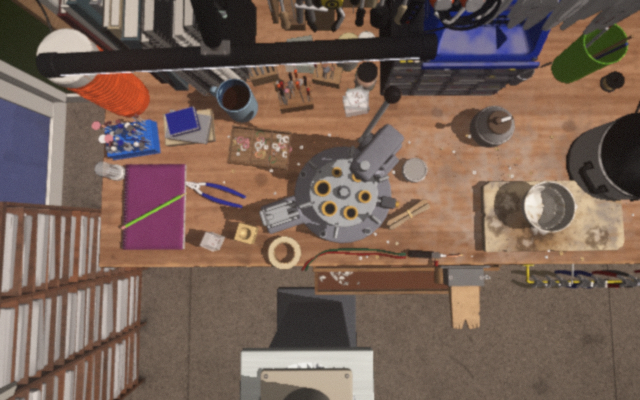

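View pics/side0.png

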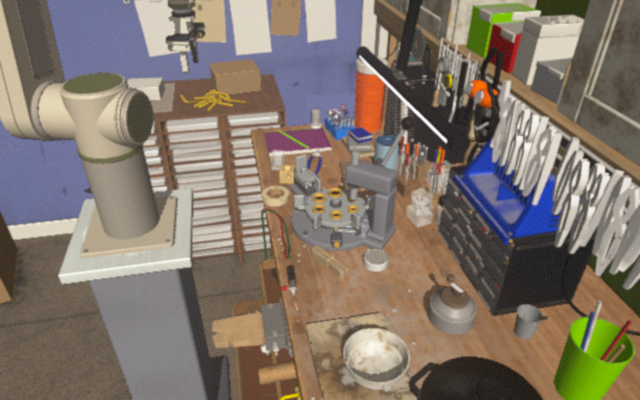

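```bash
cat > h.py <<'E'
import cv2,numpy as np
from plant import monitor, eyes, job, robot
np.set_printoptions(precision=4,suppress=True)
def ray(i,px,z):
    d=i["R"].T@np.linalg.solve(i["mtx"],[px[0],px[1],1.]); c=-i["R"].T@i["t"]
    return c+d*(z-c[2])/d[2]
def proj(i,X):
    p=i["mtx"]@(i["R"]@np.asarray(X,float)+i["t"]); return p[:2]/p[2]
E
python3 - <<'E'
from h import *
a=cv2.imread("pics/top0.png")[130:265,250:450]; b=cv2.imread("pics/side0.png")[120:260,260:410]
a=cv2.resize(a,None,fx=4,fy=4,interpolation=cv2.INTER_CUBIC)
cv2.imwrite("pics/c1.png",a)
cv2.imwrite("pics/c2.png",cv2.resize(b,None,fx=4,fy=4,interpolation=cv2.INTER_CUBIC))
# base circle
im=cv2.imread("pics/top0.png");hsv=cv2.cvtColor(im,cv2.COLOR_BGR2HSV)
m=((hsv[...,1]>110)&(hsv[...,2]>110)&(hsv[...,0]>15)&(hsv[...,0]<35)).astype(np.uint8)
m[:130]=0;m[265:]=0
n,l,s,c=cv2.connectedComponentsWithStats(m)
i=eyes.camera_info("top")
for k in range(1,n):
    if s[k,4]>15: print(s[k],c[k],ray(i,c[k],.066))
E
```

```text
[258 151   8   8  24] [261.9583 154.0833] [0.6171 0.0987 0.066 ]
[332 168   9   5  20] [335.95 169.15] [ 0.5803 -0.0738  0.066 ]
[352 174   9   8  30] [355.0667 178.4333] [ 0.5582 -0.1179  0.066 ]
[314 180  16  16 109] [321.1009 187.6972] [ 0.5372 -0.0389  0.066 ]
[358 191  13  12  77] [363.4805 196.0519] [ 0.517  -0.1368  0.066 ]
[322 201  15  15  99] [328.0202 207.9495] [ 0.4901 -0.0546  0.066 ]
[395 201   4   6  18] [396.7222 203.8889] [ 0.4983 -0.2132  0.066 ]
[344 206  14  14  91] [349.7033 212.0879] [ 0.4802 -0.1045  0.066 ]
[234 223   9  17  34] [237.2941 229.8529] [0.4413 0.1542 0.066 ]
[244 223  15  21  57] [253.2982 232.386 ] [0.4353 0.1174 0.066 ]
[238 227  15  17 104] [245.5769 234.6442] [0.4302 0.1351 0.066 ]
[522 263  12   2  21] [528.     263.5714] [ 0.3601 -0.5087  0.066 ]
```

View pics/c1.png

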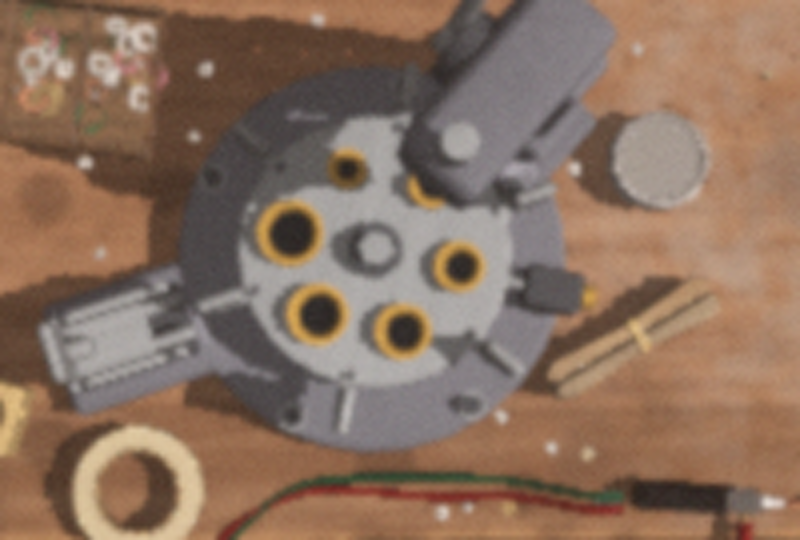

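View pics/c2.png

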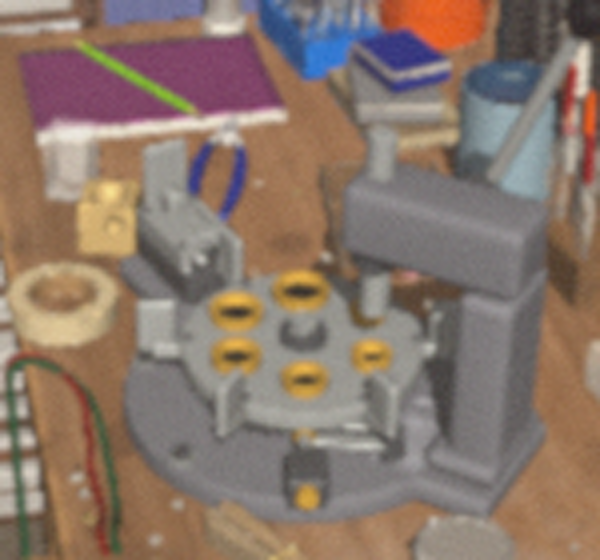

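Top view: the largest die is at crop (291,233), about 120° anticlockwise of the ram. The smallest is beside it at (347,168), and the bolt is lower left at crop (120,340). The side view agrees. So I need two clockwise steps. The axis is at about (0.528, -0.088), and press x points at about -40.5°.

Call:
servo_tool(plan=[[[1,15,-38,0,0,0,0.064],[1,15,-38,0,0,0,0.064],[1,15,-38,0,0,0,0.064],[1,15,-38,0,0,0,0.064],[1,15,-38,0,0,0,0.064],[1,15,-38,0,0,0,0.064],[1,15,-38,0,0,0,0.064],[1,15,-38,0,0,0,0.064],[1,15,-38,0,0,0,0.064],[1,15,-38,0,0,0,0.061],[1,15,-38,0,0,0,0],[1,15,-38,0,0,0,0]]], force=20)

```text
t: 1.3
tool_pos: [0.3544, 0.1166, 0.2295]
orientation: [-0.535, 3.095, 0.0]
force: [0.6, 0.2, -1.3]
opening: 0.0025
```

```bash
python3 - <<'E'
from h import *
from scipy.spatial.transform import Rotation as Ro
s=monitor.read_state();print(s['t'],s['tool_pos'],s['opening'],Ro.from_rotvec(s['orientation']).as_matrix())
i=eyes.camera_info("wrist");im=eyes.read_camera("wrist");cv2.imwrite("pics/w1.png",im[:,:,::-1])
print(proj(i,[.528,-.088,.066]),proj(i,[.495,-.177,.066]))
# fit axis and die angles from top centroids
P=np.array([[.5803,-.0738],[.5372,-.0389],[.4901,-.0546],[.4802,-.1045],[.517,-.1368]])
from scipy.optimize import least_squares
f=lambda v:(P-np.stack([v[0]+.05*np.cos(v[2]+np.arange(5)*np.pi/3),v[1]+.05*np.sin(v[2]+np.arange(5)*np.pi/3)],1)).ravel()
r=least_squares(f,[.528,-.088,.4]);print(r.x,np.degrees(r.x[2]),f(r.x))
E
```

```text
1.3 [0.3544 0.1166 0.2295] 0.0025152892846128333 [[-0.9419 -0.3359  0.0002]
 [-0.3359  0.9419  0.0001]
 [-0.0002  0.0001 -1.    ]]
[ 79.7001 269.1231] [ -5.0248 213.4312]
[ 0.5284 -0.0884  0.3115] 17.849863141973938 [ 0.0043 -0.0007 -0.0017  0.0007 -0.0012  0.0003 -0.0006 -0.0007 -0.0009
  0.0005]
```

Call:
servo_tool(plan=[[[1,17,-37,0,0,0,0],[1,17,-37,0,0,0,0],[1,17,-37,0,0,0,0],[1,17,-37,0,0,0,0],[1,17,-37,0,0,0,0],[1,17,-37,0,0,0,0],[1,17,-37,0,0,0,0],[1,17,-36,0,0,0,0],[1,0,0,0,0,0,0]]])

```text
t: 2.25
tool_pos: [0.4908, -0.1802, 0.2282]
orientation: [0.529, -3.095, -0.0]
force: [-0.3, -0.0, 0.2]
opening: 0.0005
```

```bash
python3 - <<'E'
from h import *
s=monitor.read_state();print(s['t'],s['tool_pos'])
i=eyes.camera_info("wrist");im=eyes.read_camera("wrist");cv2.imwrite("pics/w2.png",im[:,:,::-1])
A=np.array([.528,-.0884])
print(proj(i,[*A,.066]))
hsv=cv2.cvtColor(im,cv2.COLOR_RGB2HSV)
m=((hsv[...,1]>110)&(hsv[...,2]>90)&(hsv[...,0]>15)&(hsv[...,0]<35)).astype(np.uint8)
n,l,st,c=cv2.connectedComponentsWithStats(m)
for k in range(1,n):
    if st[k,4]>150:
        ys,xs=np.where(l==k)
        (cx,cy),r=cv2.minEnclosingCircle(np.stack([xs,ys],1).astype(np.float32))
        print(st[k],(cx,cy),r,ray(i,(cx,cy),.066))
E
```

```text
2.25 [ 0.4908 -0.1802  0.2282]
[394.3773 243.9854]
[ 271    9  243   97 1189] (392.0, 56.5) 129.27210998535156 [ 0.3648 -0.1588  0.066 ]
[369   9  77  32 317] (407.0, 25.0) 40.497013092041016 [ 0.3372 -0.1563  0.066 ]
[546 127  35  47 562] (558.1964111328125, 150.10714721679688) 25.06101417541504 [0.3889 0.02   0.066 ]
[593 132  42  19 202] (613.5, 141.0) 22.38871192932129 [0.3643 0.0643 0.066 ]
[380 177  34  33 593] (396.23760986328125, 192.32945251464844) 17.089942932128906 [ 0.4774 -0.1076  0.066 ]
[419 201  38  35 686] (437.35235595703125, 217.26846313476562) 18.727975845336914 [ 0.4874 -0.0593  0.066 ]
[337 202  29  29 487] (351.0, 216.0) 15.000100135803223 [ 0.5146 -0.1404  0.066 ]
[415 245  37  26 329] (433.0, 261.5) 19.137758255004883 [ 0.5328 -0.0435  0.066 ]
[313 275   4  68 269] (314.0, 308.5) 33.51502227783203 [ 0.6255 -0.1408  0.066 ]
[325 275   5  69 286] (326.5, 309.0) 34.033172607421875 [ 0.6216 -0.1279  0.066 ]
[   34   358   447    32 11484] (257.0, 388.5) 223.00067138671875 [ 0.7466 -0.1683  0.066 ]
```

View pics/w2.png

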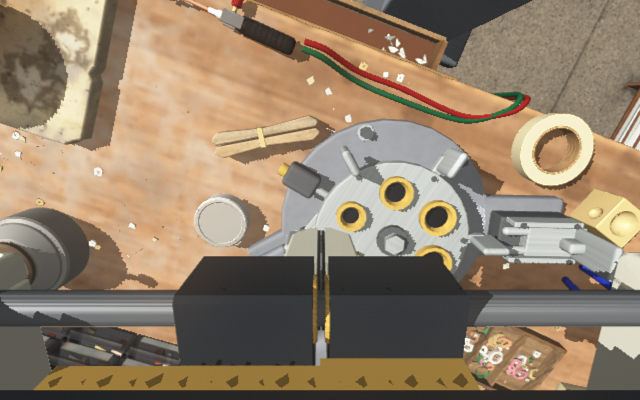

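Call:
servo_tool(plan=[[[1,0,0,-40,0,0,0],[1,0,0,-40,0,0,0],[1,0,0,-37,0,0,0],[1,0,0,-20,0,0,0],[1,0,0,-10,0,0,0],[1,0,0,0,0,0,0]]])

```text
t: 2.9
tool_pos: [0.4892, -0.1755, 0.0814]
orientation: [0.536, -3.093, -0.003]
force: [0.2, 0.3, -0.3]
opening: 0.0006
```

Call:
servo_tool(plan=[[[1,-6,3,0,0,0,0],[1,-6,3,0,0,0,0],[1,-6,3.5,0,0,0,0],[1,-5.5,4,0,0,0,0],[1,-5,4.5,0,0,0,0],[1,-5,4.5,0,0,0,0],[1,-4.5,5,0,0,0,0]]])

```text
t: 3.6
tool_pos: [0.4547, -0.1503, 0.0855]
orientation: [-0.533, 3.09, -0.006]
force: [5.3, -1.8, 0.9]
opening: 0.0004
```

Call:
servo_tool(plan=[[[1,-4,5,-1,0,0,0],[1,-3.5,5.5,-1,0,0,0],[1,-3.5,6,0,0,0,0],[1,-3,6,0,0,0,0],[1,0,0,0,0,0,0],[1,0,0,0,0,0,0]]])

```text
t: 4.2
tool_pos: [0.4377, -0.1264, 0.0802]
orientation: [0.536, -3.095, -0.001]
force: [-0.4, -0.2, -0.5]
opening: 0.0003
```

```bash
cat > top.py <<'E'
from h import *
import sys
s=monitor.read_state();print(s['t'],s['tool_pos'],s['force'])
im=eyes.read_camera("top")[130:265,250:450,::-1]
cv2.imwrite(sys.argv[1],cv2.resize(im,None,fx=4,fy=4,interpolation=cv2.INTER_CUBIC))
E
python3 top.py pics/t2.png
```

```text
4.2 [ 0.4377 -0.1264  0.0802] [-0.389  -0.2322 -0.5188]
```

View pics/t2.png

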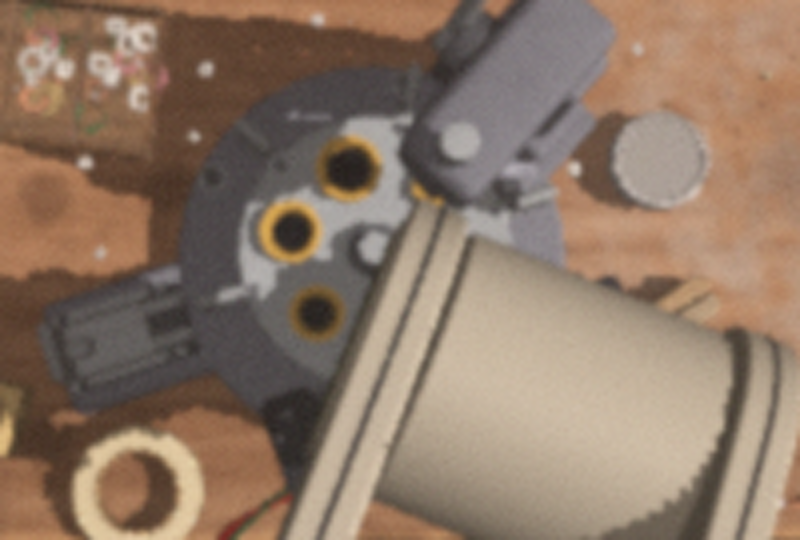

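The turret has turned one step: the largest die is now at crop (349,168), 60° short of the ram. I'll lift over the next lug and repeat.

Call:
servo_tool(plan=[[[1,0,0,25,0,0,0],[1,0,0,20,0,0,0],[1,17,-16,0,0,0,0],[1,18,-17,0,0,0,0],[1,17,-16,0,0,0,0],[1,0,0,-20,0,0,0],[1,0,0,-20,0,0,0],[1,0,0,-5,0,0,0],[1,0,0,0,0,0,0]]])

```text
t: 5.15
tool_pos: [0.4893, -0.1755, 0.0795]
orientation: [0.534, -3.093, -0.003]
force: [-1.0, -0.4, 0.5]
opening: 0.0004
```

Call:
servo_tool(plan=[[[1,-6,3,0,0,0,0],[1,-6,3,0,0,0,0],[1,-6,3.5,0,0,0,0],[1,-5.5,4,0,0,0,0],[1,-5,4.5,0,0,0,0],[1,-5,4.5,0,0,0,0],[1,-4.5,5,-1,0,0,0],[1,-4,5,0,0,0,0],[1,-3.5,5.5,0,0,0,0],[1,-3.5,6,0,0,0,0],[1,-3,6,0,0,0,0],[1,0,0,0,0,0,0]]])

```text
t: 6.35
tool_pos: [0.4371, -0.1247, 0.079]
orientation: [0.536, -3.094, -0.002]
force: [-0.1, 0.4, -0.2]
opening: 0.0
```

Call:
servo_tool(plan=[[[1,3,-6,0,0,0,0],[1,0,0,30,0,0,0],[1,0,0,30,0,0,0],[1,0,0,40,0,0,0],[1,0,0,40,0,0,0],[1,-5,38,0,0,0,0],[1,0,40,0,0,0,0],[1,0,40,0,0,0,0],[1,0,40,0,0,0,0],[1,0,40,0,0,0,0],[1,15,40,0,0,0,0],[1,0,0,0,0,0,0]]])

```text
t: 7.55
tool_pos: [0.452, 0.1098, 0.2194]
orientation: [-0.541, 3.095, 0.002]
force: [-0.7, -0.5, 0.5]
opening: 0.0004
```

```bash
python3 - <<'E'
from h import *
s=monitor.read_state();print(s['t'],s['tool_pos'],s['force'])
i=eyes.camera_info("wrist");w=eyes.read_camera("wrist")[:,:,::-1];t=eyes.read_camera("top")[130:265,250:450,::-1]
u=np.array([np.cos(np.radians(108.7)),np.sin(np.radians(108.7))]);A=np.array([.527,-.089])
print("thumb",A+.19*u,proj(i,[*(A+.194*u),.111]),"goal start",A+.222*u)
t=cv2.resize(t,None,fx=3.2,fy=3.2,interpolation=cv2.INTER_CUBIC)
w=w[:,:]; c=np.zeros((600,800,3),np.uint8)
c[:300,:480]=cv2.resize(w,(480,300),interpolation=cv2.INTER_AREA); 
t=cv2.resize(t,(444,300)); c[300:,356:]=t
cv2.imwrite("pics/w3.png",c)
E
```

```text
7.55 [0.452  0.1098 0.2194] [-0.7169 -0.4668  0.5207]
thumb [0.4661 0.091 ] [298.1491 203.6763] goal start [0.4558 0.1213]
```

View pics/w3.png

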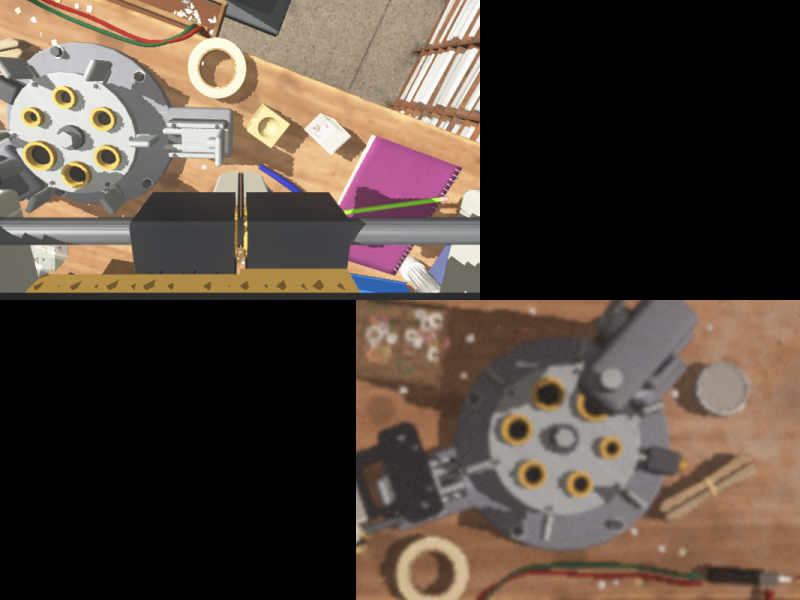

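The turret has clicked twice. The largest die is now partly hidden under the head (top view (593,405), wrist view (38,155)), and the bolt is still drawn back. Next I'll push the thumb plate from outside.

Call:
servo_tool(plan=[[[1,2.5,15,0,0,0,0],[1,0,0,-40,0,0,0],[1,0,0,-40,0,0,0],[1,0,0,-35,0,0,0],[1,0,0,-15,0,0,0],[1,0,0,0,0,0,0]]])

```text
t: 8.25
tool_pos: [0.4515, 0.1193, 0.0866]
orientation: [0.531, -3.09, 0.0]
force: [-1.1, 0.8, 0.1]
opening: 0.001
```

Call:
servo_tool(plan=[[[1,1.6,-4.7,0,0,0,0],[1,1.6,-4.7,0,0,0,0],[1,1.6,-4.7,0,0,0,0],[1,1.3,-3.8,0,0,0,0],[1,1.3,-3.8,0,0,0,0],[1,1.3,-3.8,0,0,0,0],[1,0,0,0,0,0,0]]])

```text
t: 8.95
tool_pos: [0.4628, 0.0951, 0.0898]
orientation: [-0.534, 3.095, -0.001]
force: [-0.9, -0.6, -0.4]
opening: 0.0005
```

Call:
servo_tool(plan=[[[1,1,-2.8,0,0,0,0],[1,1,-2.8,0,0,0,0]]])

```text
t: 9.15
tool_pos: [0.4643, 0.09, 0.0895]
orientation: [0.535, -3.095, -0.0]
force: [-1.3, 3.4, 2.4]
opening: 0.0007
```

```bash
python3 - <<'E'
from h import *
s=monitor.read_state();print(s['t'],s['tool_pos'],s['force'])
t=cv2.resize(eyes.read_camera("side")[120:260,260:410,::-1],(600,560),interpolation=cv2.INTER_CUBIC)
cv2.imwrite("pics/s4.png",t)
E
```

```text
9.15 [0.4643 0.09   0.0895] [-1.3173  3.3777  2.3951]
```

View pics/s4.png

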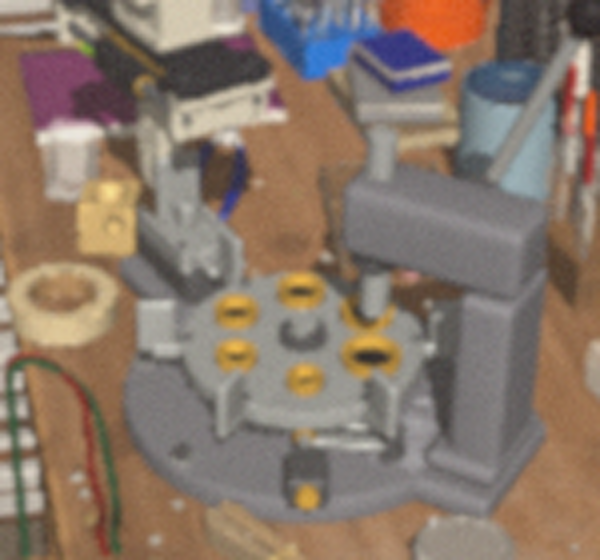

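The side view shows the largest die at (370,357), directly under the ram end at (375,312). The fingers are pressing the thumb plate at (180,180). I'll keep pushing until the force rises.

Call:
servo_tool(plan=[[[1,1,-2.8,0,0,0,0],[1,1,-2.8,0,0,0,0],[1,1,-2.8,0,0,0,0],[1,0.7,-1.9,0,0,0,0]]])

```text
t: 9.6
tool_pos: [0.466, 0.0848, 0.0896]
orientation: [0.535, -3.093, -0.016]
force: [-17.3, 37.7, 13.6]
opening: 0.0004
```

Call:
servo_tool(plan=[[[1,-3,8,0,0,0,0],[1,-6,17,0,0,0,0],[1,-5,15,0,0,0,0],[1,0,0,40,0,0,0],[1,0,0,40,0,0,0],[1,0,0,40,0,0,0],[1,-15,40,0,0,0,0],[1,-15,40,0,0,0,0],[1,-15,40,0,0,0,0],[1,-15,40,0,0,0,0],[1,0,0,0,0,0,0]]])

```text
t: 10.7
tool_pos: [0.3925, 0.2831, 0.2094]
orientation: [0.542, -3.094, -0.001]
force: [0.4, -0.3, -0.7]
opening: 0.0008
```

```bash
python3 - <<'E'
from h import *
s=monitor.read_state();print(s['t'],s['tool_pos'],s['force'])
t=cv2.resize(eyes.read_camera("side")[145:235,280:380,::-1],(480,432),interpolation=cv2.INTER_CUBIC)
o=cv2.resize(cv2.imread("pics/side0.png")[145:235,290:360],(320,411),interpolation=cv2.INTER_CUBIC)
c=np.zeros((432,800,3),np.uint8);c[:,:480]=t;c[:411,480:]=o
cv2.imwrite("pics/s5.png",c)
i=eyes.camera_info("side");A=np.array([.527,-.089]);u=np.array([np.cos(np.radians(108.7)),np.sin(np.radians(108.7))])
for r in(.166,.19): p=proj(i,[*(A+r*u),.111]);print(r,p,(p-[280,145])*4.8)
a=eyes.read_camera("top")[130:265,250:450,::-1]
cv2.imwrite("pics/t5.png",cv2.resize(a,None,fx=4,fy=4,interpolation=cv2.INTER_CUBIC))
E
```

```text
10.7 [0.3925 0.2831 0.2094] [ 0.3675 -0.3429 -0.6667]
0.166 [303.5136 158.4267] [112.8651  64.4479]
0.19 [299.4253 154.7475] [93.2413 46.7878]
```

View pics/s5.png

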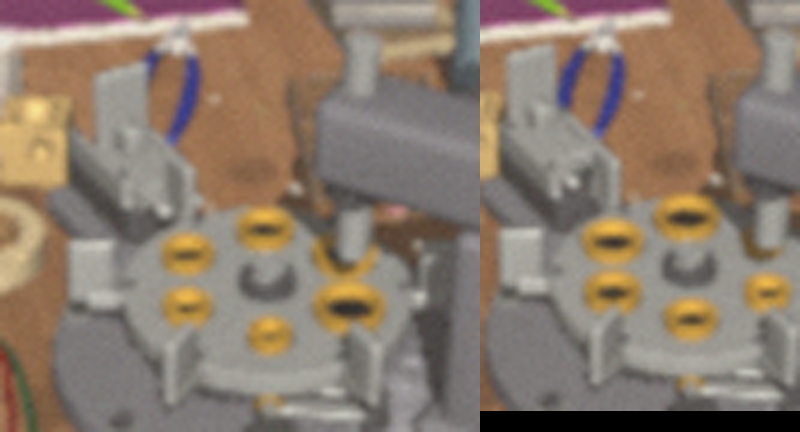

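View pics/t5.png

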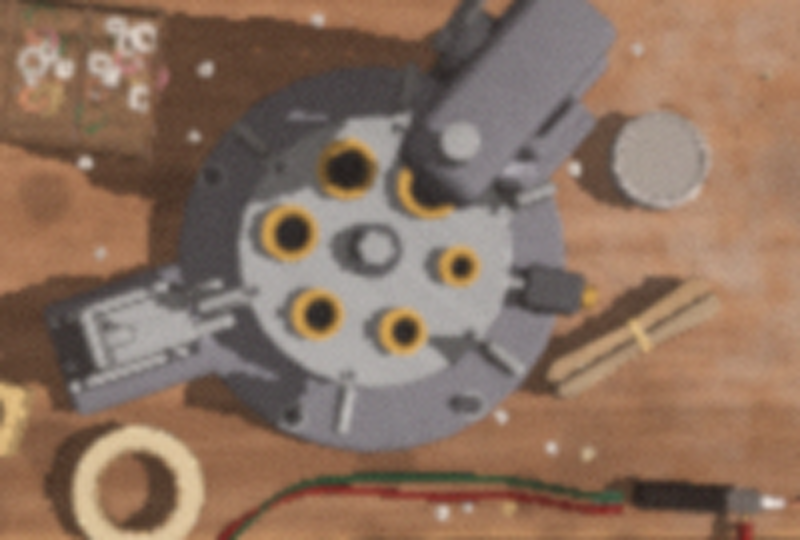

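The top view shows the thumb plate moved inward by about 43 crop pixels (roughly 23 mm). The largest die is under the head at (425,190), and the loose things haven't moved. I'll check the travel numerically.

```bash
python3 - <<'E'
from h import *
u=np.array([np.cos(np.radians(108.7)),np.sin(np.radians(108.7))]);A=np.array([.527,-.089])
S=8
for n in("top","side"):
    i=eyes.camera_info(n);a=cv2.imread(f"pics/{n}0.png");b=eyes.read_camera(n)[:,:,::-1]
    c=proj(i,[*(A+.19*u),.1]).astype(int);w,h=(7,7)
    g=lambda m,k:cv2.resize(cv2.cvtColor(np.ascontiguousarray(m[c[1]-k:c[1]+k,c[0]-k:c[0]+k]),cv2.COLOR_BGR2GRAY),None,fx=S,fy=S,interpolation=cv2.INTER_CUBIC)
    for k in(7,9):
        r=cv2.matchTemplate(g(b,k+16),g(a,k),cv2.TM_CCOEFF_NORMED);_,v,_,p=cv2.minMaxLoc(r)
        d=np.array(p)/S-16
        J=(proj(i,[*(A+.166*u),.1])-proj(i,[*(A+.19*u),.1]))/24
        print(n,k,v,d,"mm",d@J/(J@J),"expected",J*24)
E
```

```text
top 7 0.9721916317939758 [10.25  -3.375] mm 23.789672370191376 expected [10.2877 -3.5578]
top 9 0.9280633330345154 [10.    -3.875] mm 23.629049603890007 expected [10.2877 -3.5578]
side 7 0.8695430755615234 [-0.125  0.125] mm -0.03619886028348415 expected [4.0703 3.7048]
side 9 0.8647377490997314 [ 3.75  -0.375] mm 10.992228864880039 expected [4.0703 3.7048]
```

```bash
python3 -c "
from plant import job
print(job.close_job())"
```

```text
the job is handed in; nothing more can be done
None
```

The press is set for the biggest rings: I pushed the turret two clockwise steps by its lugs, then pushed the lock bolt home by the outer face of its thumb plate. The fingers were closed throughout, so nothing was gripped. I handed the job in at about 11 s on the robot's clock, with the arm clear of the press; the hand-in gave no verdict.

**Turret:** after the second step, the wrist, side and top views all show the largest die under the ram with the bolt still drawn back. I judged this from the pictures and the order of the die sizes; I did not measure its offset from the ram in mm.

**Lock bolt:** matching the top view before and after gives 23.6–23.8 mm of its 24 mm travel. The push ended against a stop, with about 43 N at the wrist.

**Disagreement:** the same matching in the side view failed, giving 0 and 11 mm with poorer match scores. The side picture itself shows the plate moved inward, so I discounted those numbers and relied on the top view and the stop force.

**Loose things:** those visible in the last top view appear unmoved. The clear box was outside that crop.

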